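# Press a pin into a table-leg joint

### The job

The lever press on the bench is set up to pin a table-leg joint: while the safety catch still locks the lever upright, take the pale dowel from the dowel block, stand it in the hole in the leg and let go of it. Then flip the red-handled catch up and back off the lever, and pull the black-ball lever down until its foot has driven the dowel fully home. Finish while still holding the lever down with firm pressure on the dowel (do not let go), and leave the dark dowel, glue bottle, stain pot and mallet where they are.

Things in the scene. Friction and masses are not known exactly. Their poses are not given: they have to be found in the camera images.
- press: green cast bench lever press, base plate 290 x 130 x 12 mm, bolted to the bench; origin on the bench directly under the axis of the dowel hole; its x axis points from the hole to the lever's hinge column, z up. Clamped on it: an oak table leg 50 x 50 mm (top face 62 mm above the bench) that runs 220 mm to the press's +y and 55 mm to -y of the hole, and a paler apron board (top 48 mm above the bench) that runs 150 mm from the hole to the press's -x
- hole (a point): centre of the mouth of the vertical dowel hole, in the top face of the leg; 13.6 mm wide with a small chamfer, 50 mm deep. A 12 mm dowel drops in freely for the first 25 mm and there rests on the tight part of the bore; from there it takes about 12 N straight down to drive it, to the full 50 mm where it stops solid
- dowel_center (a point): centre of the pale beech dowel, 12 mm diameter, 60 mm long, standing upright in a hole of the dowel block (35 to 40 mm of it in the open); its z axis runs along the dowel, chamfered foot down. Fully home it stands 10 mm proud of the leg
- dark_dowel_center (a point): centre of the dark walnut dowel, same size, standing in another hole of the same block; not used
- rack: grey dowel block fixed to the bench, 70 (x) x 170 (y) x 45 mm high, with three dowel holes 20 mm deep along its y axis at -55, 0 and +55 mm; origin under its centre
- catch (a joint): angle of the safety catch, rad: 0 = down, its hook lying in front of a stud on the lever so that the lever cannot be pulled; grows as the catch is swung up and back (towards the press's +x), limit 1.7. The lever is free above about 0.5; flipped properly up and back means beyond 0.8. Its pivot is stiff (under 2 N at the handle) and it stays where it is put
- catch_handle (a point): middle of the catch's red handle, a level round bar of 16 mm diameter and 68 mm length along the press's y axis, sticking out on the press's -y side; free all round, it can be pinched from above and carried round, or pushed
- catch_pivot (a point): point on the axis (along the press's y) about which the catch turns, level with the middle of the handle: with the catch down the handle is 75 mm from it towards the press's -x and 30 mm above it; the handle travels round it up and over towards +x
- lever (a joint): angle of the lever, rad: 0 = upright, 1.57 = pulled down level. The foot meets a dowel that stands ready at about 1.3, and the dowel is fully home at about 1.57; end of travel 1.63
- lever_ball (a point): centre of the black ball grip, 34 mm diameter, at the end of the lever 205 mm from the hinge; with the lever upright it stands 310 mm above the bench over the hinge, with the lever level it is 105 mm above the bench. A return spring lifts the lever when it is let go: pulling takes 2 to 5 N at the ball, driving the dowel about 10 N; when the dowel is home it takes another 5 to 15 N to press firmly on it
- lever_hinge (a point): centre of the lever's hinge, whose axis lies along the press's y, 110 mm from the hole towards the press's +x, 105 mm above the bench. The lever swings from upright towards the press's -x and down; a white foot 32 mm wide under it comes down on the hole
- stain_pot_center (a point): centre of a brown plastic stain pot, 84 mm wide, 100 mm high; leave alone
- glue_center (a point): centre of a yellow glue bottle, 60 mm wide, 150 mm high; leave alone
- mallet_center (a point): centre of the head of a wooden mallet lying on the bench, head 60 x 110 x 60 mm, handle 190 mm long along its -x; leave alone

How it is judged:
On the way, in this order (a step that is already met when the one before it is completed fails the run):
1. the pale dowel stands upright in the hole in the leg, at least 18 mm deep, let go, with the catch still down and the lever up (z of dowel_center in the frame of hole below 0.012 m and horizontal distance between dowel_center and hole below 0.004 m and angle between dowel_center's own z axis and vertical below 0.1 rad and contact force between the fingers and dowel below 0.1 N and value of joint catch below 0.25 rad and value of joint lever below 0.1 rad), for 0.2 s.
2. the catch is flipped up and back beyond 0.8 rad while the lever is still up and the dowel still stands high in the hole (not driven by hand) (value of joint catch above 0.8 rad and value of joint lever below 0.2 rad and horizontal distance between dowel_center and hole below 0.004 m and z of dowel_center in the frame of hole between -0.006 and 0.012 m), for 0.1 s.
3. the lever is pulled down on to the dowel by the fingers (value of joint lever above 1.25 rad and contact force between the fingers and lever above 1 N and contact force between lever and dowel above 1 N), for 0.05 s.
At the end, for the whole second after the job is handed in: the pale dowel is upright in the leg's hole and driven home to within 3 mm of its full 50 mm depth; the fingers still hold the lever down, at rest, beyond 1.53 rad, its foot pressing on the dowel with more than 6 N; the catch is still flipped back beyond 0.8 rad (value of joint lever above 1.53 rad and value of joint catch above 0.8 rad and z of dowel_center in the frame of hole below -0.017 m and horizontal distance between dowel_center and hole below 0.004 m and angle between dowel_center's own z axis and vertical below 0.1 rad and contact force between lever and dowel above 6 N and contact force between the fingers and lever above 2 N and contact force between each of the arm, the fingers and dowel below 0.5 N and velocity of joint lever between -0.1 and 0.1 rad/s); the arm keeps its last pose, push and grip.
It fails at once if the dark dowel, glue bottle, stain pot or mallet is moved more than 30 mm (distance of any of dark_dowel_center, glue_center, stain_pot_center, mallet_center from where it was at the start of the episode above 0.03 m).
It also fails if it takes over 72 s, if anything falls off the work surface, if the arm or the gripper's body presses on something with over 40 N, if the wrist force passes 120 N, or if a joint passes its speed limit or range.

### The arm

A 6-joint arm with a two-finger parallel gripper is mounted at the origin on the work surface. World frame = base frame: x ahead of the robot, y to its left, z up, the work surface at z = 0. Lengths are in m, angles in rad, forces in N, time in s.
With the tool pointing down it reaches from about 0.35 to 0.775 m from the base axis. Payload 5.5 kg.
Tool frame: the origin (TCP) lies at the very end of the fingers, on their centre line; the grasp point (between the pads) lies 19 mm behind it; z points along the fingers, y is the line along which they close (so a half turn about z gives the same grasp; the last joint's range is limited). The gripper opens to 85 mm and grips with 20 to 120 N. Pads are 22 mm wide; open, the fingers measure 114 mm over their backs; the gripper's body (76 mm by 85 mm) begins 54 mm behind the grasp point. The pads swing forward as they close: fully open they stand 13 mm farther back than shut.
Start: joints at [0.997, 0.313, 0.046, 1.304, 0, 1.431], TCP at [0.242, 0.522, 0.231] pointing down, gripper open.
Joint ranges: [-2.76, 2.76], [-0.86, 1.69], [-1.03, 1.26], [-2.2, 2.34], [-1.47, 1.5], [-3.14, 3.14]. Speed limits (rad/s): [2.57, 2.57, 3.14, 3.14, 3.14, 3.14].

### API

Orientations are given as a unit quaternion [w, x, y, z].
In Python, from workcell import env, read_camera, get_calibration gives the robot as it stands.
- The arm moves only by the tool jog_arm, never from a script. Its argument "motion" is one flat list of numbers, 7 for each row, row after row: the shift along the tool's x, y, z as a fraction of full scale, then the turn, a rotation vector about the tool's x, y, z as a fraction of full scale, then the opening, from 0 (shut) to 1 (fully open). In form: [x, y, z, wx, wy, wz, grip, x, y, z, wx, wy, wz, grip, ...]. A call has 1 to 12 rows; each row is the pose to reach, as a shift and turn from the pose commanded when the call began, along the tool's axes at that moment; what a row does not reach only later rows make up. Full scale, the value 1, is 0.2 m for a shift and 90 degrees for a turn. A row lasts 1/8 s, in which the tool goes at most 62.5 mm and 10.7 degrees, less where a joint would pass 70% of its speed; a pose out of reach is approached as far as the arm can. A call with a number of a shift or a turn outside -1 to 1 is refused whole. A call with a gripper value outside its range is refused whole. The fingers move at their own pace and stop on an object; "newtons" is the grip in N (left out, the last holds). Time passes only in rows, so rows that repeat a pose let the fingers close. It gives the time, the measured TCP pose, the force, the opening and the grip force at its end, in the units of the state.
- env.get_state(): the state, without advancing time (a new reading comes with each control period).
- read_camera(name): name is "scene" or "side" or "wrist"; returns the picture (480x640x3 uint8, red, green, blue); there is no depth.
- get_calibration(name): a dict with "fx", "fy", "cx", "cy" (pixels), "world_from_camera" (4x4, takes a point from camera to world coordinates). Camera axes: x right, y down, z forward; pixel columns grow to the right and rows downward; lengths in m; the calibration is good to about 2 mm. A picture is of the moment at which its call begins: read the wrist's pose just before it. get_calibration takes no time and is no camera call; for the wrist camera it gives the pose at the moment of the call.
- env.hand_in(): hands the job in; it is judged then, once.
The state is a dict: "clock": time; "joint_pos": joint angles; "qvel": joint speeds; "tau": joint torques, N m; "tcp_pos": TCP position; "orientation": TCP orientation; "wrist_force": force on the tool from outside, world axes, zero at the start; "ft_torque": the same for the moment, N m; "finger_gap": finger opening in m; "grip_force": force on a finger pad.
Only numpy, scipy, OpenCV 4.12 (cv2) and the standard library are available. Lean on these libraries where they do the work, as an engineer would, in place of code of your own. Each camera call takes 0.05 s, during which the arm holds its last target. There are 200 camera calls.

## Working session

There is one attempt and no reset: what is moved stays moved. The work goes in short steps, Python scripts to look and compute and a tool call to move; the robot and the scene stay as the last step left them, time stands still between calls to the robot, and variables do not carry over. Pictures are saved under pics/ and viewed, at most 10 in all, crops included, and the job is handed in when it is done.

Besides the shell and the picture viewer there is one more tool, called after "Request:" as name(argument=value, ...) on one line, values as JSON. jog_arm: Moves the arm, as the interface text tells. Shift numbers are shares of 0.2 m and turn numbers shares of 90 degrees, none past 1 either way. Its arguments: {"type":"object","properties":{"motion":{"type":"array","items":{"type":"number"}},"newtons":{"type":"number"}},"required":["motion"]}

```bash
mkdir -p pics; python3 - <<'E'
from workcell import env, read_camera, get_calibration
import cv2, numpy as np
np.set_printoptions(precision=4,suppress=True)
for n in ["scene","side"]:
    im=read_camera(n); cv2.imwrite(f"pics/{n}0.png",im[:,:,::-1]); c=get_calibration(n); print(n,c["fx"],c["fy"],c["cx"],c["cy"]); print(np.array(c["world_from_camera"]))
s=env.get_state(); print(s)
E
```

```text
scene 449.72801540931096 449.72801540931096 325.67595068895827 238.59935649466587
[[-0.4346  0.7806 -0.4492  1.0628]
 [ 0.9006  0.372  -0.2248  0.3108]
 [-0.0084 -0.5023 -0.8647  1.2352]
 [ 0.      0.      0.      1.    ]]
side 580.3834709698064 580.3834709698064 322.94652414343875 248.62805611092875
[[ 0.9781 -0.1079  0.1782  0.2899]
 [-0.2082 -0.4783  0.8532 -1.083 ]
 [-0.0068 -0.8716 -0.4903  0.8323]
 [ 0.      0.      0.      1.    ]]
{'clock': 0.1, 'joint_pos': array([0.9974, 0.3139, 0.0451, 1.3036, 0.    , 1.4312]), 'qvel': array([-0.0008, -0.0018,  0.0024,  0.0008, -0.0019, -0.    ]), 'tau': array([  0.0033, -48.1726,  29.9242,   0.0127,  -0.0001,  -0.    ]), 'tcp_pos': array([0.2414, 0.5214, 0.2305]), 'orientation': array([-0.0003,  0.2152,  0.9766, -0.0008]), 'wrist_force': array([ 0.9435,  0.5818, -0.3576]), 'ft_torque': array([ 0.0173, -0.0304, -0.011 ]), 'grip_force': 0.0, 'finger_gap': 0.08568164817714688}
```

View pics/scene0.png

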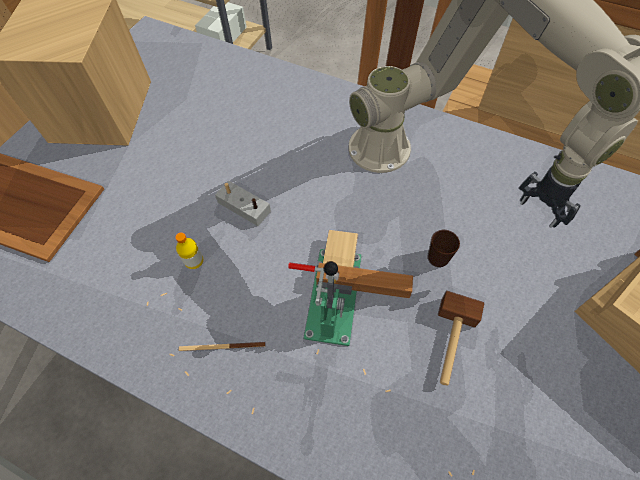

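View pics/side0.png

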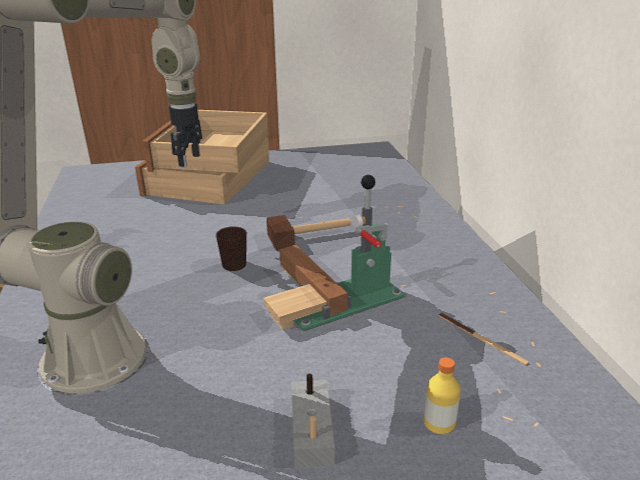

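The scene shows the pale dowel at about (228,188), the dark one at (255,204), the press ball at (331,269) and the red handle at (302,267). In the side view the pale dowel is at (313,427), the ball at (368,182) and the handle at (371,239). I'll enlarge both.

```bash
python3 - <<'E'
import cv2, numpy as np
a=cv2.imread("pics/scene0.png");b=cv2.imread("pics/side0.png")
r=lambda im,x,y,w,h,s:cv2.resize(im[y:y+h,x:x+w],None,fx=s,fy=s,interpolation=cv2.INTER_CUBIC)
# left: scene press 270..420 x 225..350 ; rack 210..280x175..230
o=np.zeros((600,800,3),np.uint8)
p=r(a,270,225,150,125,2.6); o[:p.shape[0],:p.shape[1]]=p
p=r(a,210,175,70,50,5); o[340:340+250,:350]=p
p=r(b,255,165,160,170,2.4); o[:p.shape[0],400:400+p.shape[1]]=p
p=r(b,280,365,70,105,1.7*1.0); o[415:415+p.shape[0],400:400+p.shape[1]]=p
cv2.imwrite("pics/crop0.png",o)
E
```

```text
(no output)
```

View pics/crop0.png

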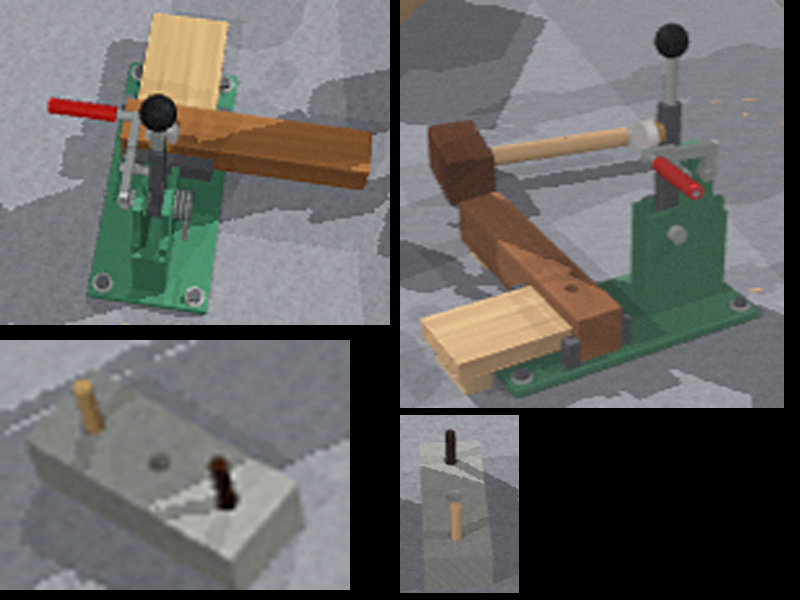

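```bash
cat > h.py <<'E'
from workcell import env, read_camera, get_calibration
import numpy as np, cv2
from scipy.spatial.transform import Rotation as R
np.set_printoptions(precision=4,suppress=True)
def ray(c,p):
    c=get_calibration(c) if isinstance(c,str) else c
    M=np.array(c["world_from_camera"]); d=M[:3,:3]@[(p[0]-c["cx"])/c["fx"],(p[1]-c["cy"])/c["fy"],1]
    return M[:3,3],d/np.linalg.norm(d)
def plane(c,p,z):
    o,d=ray(c,p); return o+d*(z-o[2])/d[2]
def tri(*cp):
    A=0;b=0;L=[]
    for c,p in cp:
        o,d=ray(c,p);P=np.eye(3)-np.outer(d,d);A=A+P;b=b+P@o;L.append((o,d))
    x=np.linalg.solve(A,b); return x,[np.linalg.norm(np.cross(x-o,d)) for o,d in L]
def state():
    s=env.get_state(); q=s["orientation"]; return s,s["tcp_pos"],R.from_quat([q[1],q[2],q[3],q[0]])
E
python3 - <<'E'
from h import *
sc=lambda x,y:("scene",(270+x/2.6,225+y/2.6)); rk=lambda x,y:("scene",(210+x/5,175+(y-340)/5))
sd=lambda x,y:("side",(255+(x-400)/2.4,165+y/2.4)); rs=lambda x,y:("side",(280+(x-400)/1.7,365+(y-415)/1.7))
print("ball",tri(sc(158,112),sd(672,41)))
print("hnd free end",tri(sc(50,106),sd(698,190)),"inner",tri(sc(117,114),sd(658,160)))
print("pale top",tri(rk(82,384),rs(456,505)),"bot",tri(rk(93,431),rs(457,538)))
print("dark top",tri(rk(217,461),rs(450,432)))
print("rack hole",plane(*rk(159,463),.045),plane(*rs(454,496),.045))
print("hole side",plane(*sd(571,288),.062))
print("bolts scene",plane(*sc(102,283),.016),plane(*sc(195,296),.016),plane(*sc(228,85),.016))
print("bolts side",plane(*sd(522,377),.016),plane(*sd(740,303),.016))
E
```

```text
ball (array([0.6475, 0.114 , 0.3081]), [np.float64(0.0009635280933600585), np.float64(0.0009635280933603104)])
hnd free end (array([ 0.6421, -0.0053,  0.2088]), [np.float64(0.0004409382385307393), np.float64(0.0004409382385305665)]) inner (array([0.6217, 0.0583, 0.2098]), [np.float64(9.153603487780728e-05), np.float64(9.153603487783115e-05)])
pale top (array([ 0.4198, -0.3623,  0.0848]), [np.float64(0.0006159829819695277), np.float64(0.0006159829819694706)]) bot (array([ 0.4214, -0.3628,  0.0371]), [np.float64(0.0007610084148869801), np.float64(0.0007610084148869776)])
dark top (array([ 0.4345, -0.2539,  0.0849]), [np.float64(0.0004691243192923655), np.float64(0.00046912431929247697)])
rack hole [ 0.4297 -0.3064  0.045 ] [ 0.4277 -0.3111  0.045 ]
hole side [0.5402 0.079  0.062 ]
bolts scene [0.7261 0.0861 0.016 ] [0.696  0.1821 0.016 ] [0.448  0.1116 0.016 ]
bolts side [0.4745 0.0031 0.016 ] [0.723 0.081 0.016]
```

```bash
cat >> h.py <<'E'
YAW=107.7
def go(pts,base=None):
    """pts: list of (x,y,z,yaw_of_tool_y_deg); prints rows relative to the present measured pose"""
    s,t,r=state()
    for x,y,z,yw in pts:
        a=np.radians(yw); Y=np.array([np.cos(a),np.sin(a),0]);Z=np.array([0,0,-1.]);X=np.cross(Y,Z)
        rt=R.from_matrix(np.c_[X,Y,Z]); d=r.inv().apply(np.array([x,y,z])-t)/.2; w=(r.inv()*rt).as_rotvec()/(np.pi/2)
        print(np.round(d,3),np.round(w,3),"dist %.3f"%np.linalg.norm(d*.2))
    return s
E
python3 - <<'E'
from h import *
go([(.32,.36,.36,80),(.40,.23,.40,107.7),(.42,.1,.36,107.7)])
s=get_calibration("wrist"); _,t,r=state(); M=np.array(s["world_from_camera"]); print(r.inv().apply(M[:3,3]-t)); print(r.inv().as_matrix()@M[:3,:3]); print(s["fx"],s["cx"],s["cy"])
E
```

```text
[-0.695 -0.568 -0.647] [-0.001 -0.    -0.165] dist 0.221
[-1.331 -0.99  -0.846] [-0.001 -0.001 -0.473] dist 0.373
[-1.695 -1.537 -0.645] [-0.001 -0.001 -0.473] dist 0.476
[ 0.0758  0.0002 -0.1435]
[[ 0.0013 -0.9539 -0.3003]
 [ 1.      0.0011  0.0008]
 [-0.0004 -0.3003  0.9539]]
403.18000812470746 327.87505231890464 244.18811153425386
```

Request:
jog_arm(motion=[-0.35,-0.28,-0.32,0,0,-0.08,0.6,-0.7,-0.57,-0.65,0,0,-0.17,0.6,-0.85,-0.7,-0.75,0,0,-0.28,0.6,-1,-0.85,-0.8,0,0,-0.38,0.6,-1,-1,-0.8,0,0,-0.473,0.6,-1,-1,-0.8,0,0,-0.473,0.6], newtons=40)

```text
clock: 0.85
tcp_pos: [0.3395, 0.254, 0.3927]
orientation: [0.001, -0.153, 0.988, 0.0]
wrist_force: [1.4, 1.0, -0.5]
finger_gap: 0.0514
grip_force: 0.0
```

```bash
python3 - <<'E'
from h import *
print(state()[1]); go([(.42,.08,.36,107.7),(.40,-.1,.36,107.7),(.41,-.25,.28,107.7)])
E
```

```text
[0.3395 0.254  0.3927]
[-0.121 -0.951  0.164] [ 0.     0.001 -0.002] dist 0.194
[ 0.246 -1.779  0.163] [ 0.     0.001 -0.002] dist 0.361
[ 0.425 -2.509  0.562] [ 0.     0.001 -0.002] dist 0.521
```

Request:
jog_arm(motion=[-0.04,-0.3,0.05,0,0,0,0.6,-0.08,-0.6,0.1,0,0,0,0.6,-0.12,-0.95,0.16,0,0,0,0.6,-0.12,-0.95,0.16,0,0,0,0.6,-0.12,-0.95,0.16,0,0,0,0.6])

```text
clock: 1.48
tcp_pos: [0.4197, 0.0826, 0.3586]
orientation: [-0.001, -0.153, 0.988, 0.0]
wrist_force: [0.5, 0.5, 0.0]
finger_gap: 0.0514
grip_force: 0.0
```

```bash
python3 - <<'E'
from h import *
import json
s,t,r=state(); c=get_calibration("wrist"); im=read_camera("wrist"); print(t,s["qvel"])
json.dump({k:np.array(v).tolist() for k,v in c.items()},open("w1.json","w"))
cv2.imwrite("pics/w1.png",im[:,:,::-1]); go([(.42,-.1,.36,107.7)])
E
```

```text
[0.4197 0.0826 0.3586] [ 0.0416 -0.0154  0.0087  0.0095  0.0039  0.0015]
[ 0.276 -0.874 -0.005] [ 0.001 -0.     0.   ] dist 0.183
```

View pics/w1.png

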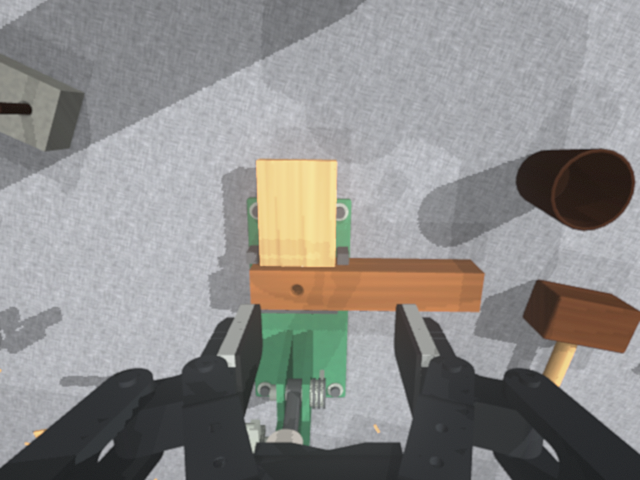

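The wrist view shows the hole at (297,290). The leg's near top edge runs from (252,266) to (474,261 or so), and the apron's edges run almost along the image columns.

```bash
python3 - <<'E'
from h import *
import json
c=json.load(open("w1.json"))
print("hole",plane(c,(297,290),.062))
for a,b,z in [((257,160),(259,266),.048),((337,160),(335,266),.048),((264,391),(256,212),.014),((335,391),(341,212),.014),((250,311),(480,311),.062)]:
    A,B=plane(c,a,z),plane(c,b,z); print(A,B,np.degrees(np.arctan2(*(B-A)[1::-1])))
go([(.42,-.1,.36,107.7),(.425,-.25,.28,107.7)])
E
```

```text
hole [0.5444 0.0838 0.062 ]
[ 0.4139 -0.0018  0.048 ] [0.5344 0.0323 0.048 ] 15.764998210241739
[0.387  0.0827 0.048 ] [0.5067 0.1192 0.048 ] 16.96295946934937
[0.731  0.0857 0.014 ] [0.4805 0.0085 0.014 ] -162.872588355363
[0.7001 0.1826 0.014 ] [0.4486 0.1088 0.014 ] -163.64649772930028
[0.588  0.0375 0.062 ] [0.5038 0.302  0.062 ] 107.65888104700923
[ 0.276 -0.874 -0.005] [ 0.001 -0.     0.   ] dist 0.183
[ 0.48  -1.596  0.394] [ 0.001 -0.     0.   ] dist 0.343
```

Request:
jog_arm(motion=[0.1,-0.3,0,0,0,0,0.4,0.2,-0.6,0,0,0,0,0.4,0.28,-0.87,0,0,0,0,0.4])

```text
clock: 1.9
tcp_pos: [0.4195, -0.0997, 0.3599]
orientation: [0.001, -0.156, 0.988, -0.0]
wrist_force: [0.9, -0.3, -0.1]
finger_gap: 0.0345
grip_force: 0.0
```

```bash
python3 - <<'E'
from h import *
print(state()[1]);go([(.42,-.30,.32,107.7),(.421,-.362,.22,107.7)])
E
```

```text
[ 0.4195 -0.0997  0.3599]
[ 0.307 -0.953  0.199] [-0.     0.001  0.003] dist 0.204
[ 0.398 -1.25   0.699] [-0.     0.001  0.003] dist 0.297
```

Request:
jog_arm(motion=[0.1,-0.3,0.07,0,0,0,0.4,0.2,-0.6,0.15,0,0,0,0.4,0.3,-0.9,0.35,0,0,0,0.4,0.4,-1,0.7,0,0,0,0.4,0.4,-1,0.7,0,0,0,0.4])

```text
clock: 2.52
tcp_pos: [0.4038, -0.3138, 0.2163]
orientation: [-0.001, -0.154, 0.988, 0.002]
wrist_force: [-0.0, -0.2, 0.3]
finger_gap: 0.0342
grip_force: 0.0
```

```bash
python3 - <<'E'
from h import *
import json
s,t,r=state(); c=get_calibration("wrist"); im=read_camera("wrist"); print(t,s["qvel"])
json.dump({k:np.array(v).tolist() for k,v in c.items()},open("w2.json","w"))
cv2.imwrite("pics/w2.png",im[:,:,::-1]); go([(.421,-.362,.14,107.7)])
E
```

```text
[ 0.4038 -0.3138  0.2163] [-0.1526  0.1025 -0.272  -0.4032  0.0064 -0.1661]
[-0.014 -0.259  0.369] [ 0.004 -0.002  0.001] dist 0.090
```

View pics/w2.png

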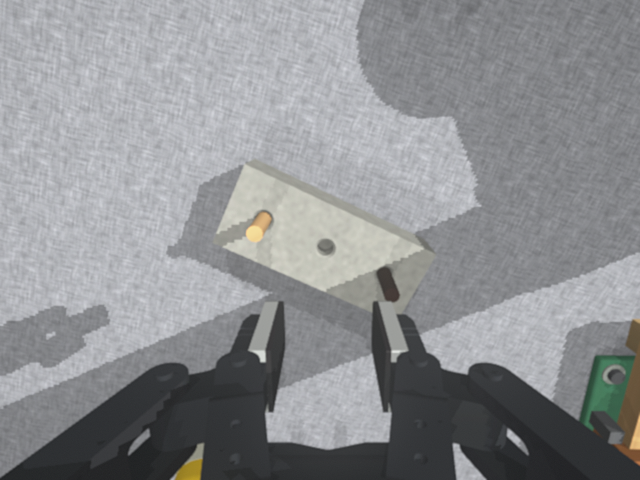

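The pale dowel's top is at (255,234) and its base at (264,213). The arm was still settling, so this position is approximate.

```bash
python3 - <<'E'
from h import *
import json
c=json.load(open("w2.json"))
print(plane(c,(255,234),.083),plane(c,(264,215),.045),plane(c,(326,247),.045))
print(state()[1]);go([(.421,-.362,.14,107.7)])
E
```

```text
[ 0.4229 -0.362   0.083 ] [ 0.4179 -0.3625  0.045 ] [ 0.4283 -0.3071  0.045 ]
[ 0.403  -0.3138  0.2142]
[-0.014 -0.259  0.369] [ 0.004 -0.002  0.001] dist 0.090
```

Request:
jog_arm(motion=[-0.01,-0.13,0.18,0,0,0,0.4,-0.015,-0.26,0.37,0,0,0,0.4,-0.015,-0.26,0.37,0,0,0,0.4,-0.015,-0.26,0.37,0,0,0,0.4])

```text
clock: 3.08
tcp_pos: [0.4239, -0.3624, 0.1466]
orientation: [0.0, -0.155, 0.988, -0.0]
wrist_force: [-0.5, -0.1, 0.7]
finger_gap: 0.0341
grip_force: 0.0
```

```bash
python3 - <<'E'
from h import *
print(state()[1]);go([(.421,-.362,.057,107.7)])
E
```

```text
[ 0.4239 -0.3624  0.1466]
[0.013 0.006 0.448] [-0.     0.     0.002] dist 0.090
```

Request:
jog_arm(motion=[0.01,0,0.2,0,0,0,0.4,0.01,0,0.4,0,0,0,0.4,0.01,0,0.4,0,0,0,0.4,0.01,0,0.4,0,0,0,0.4])

```text
clock: 3.58
tcp_pos: [0.4221, -0.3648, 0.0678]
orientation: [0.001, -0.154, 0.988, -0.001]
wrist_force: [-0.7, -0.7, -0.2]
finger_gap: 0.034
grip_force: 0.0
```

```bash
python3 - <<'E'
from h import *
im=read_camera("wrist");cv2.imwrite("pics/w3.png",im[200:,160:480,::-1]);print(state()[1]);go([(.421,-.362,.057,107.7)])
E
```

```text
[ 0.4223 -0.3652  0.0681]
[0.001 0.018 0.055] [-0.002  0.001  0.001] dist 0.012
```

View pics/w3.png

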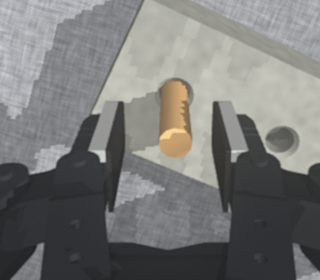

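The dowel is centred between the fingers, so I'll lower to the grasp height and close.

Request:
jog_arm(motion=[0,0.01,0.03,0,0,0,0.4,0,0.01,0.055,0,0,0,0.4,0,0.01,0.055,0,0,0,0.4,0,0.01,0.055,0,0,0,0,0,0.01,0.055,0,0,0,0,0,0.01,0.055,0,0,0,0,0,0.01,0.055,0,0,0,0], newtons=40)

```text
clock: 4.5
tcp_pos: [0.4203, -0.3625, 0.0544]
orientation: [0.0, -0.154, 0.988, -0.0]
wrist_force: [0.4, -0.2, 1.0]
finger_gap: 0.0104
grip_force: 38.9
```

```bash
python3 - <<'E'
from h import *
c=get_calibration("wrist"); im=read_camera("wrist");cv2.imwrite("pics/w4.png",cv2.resize(im[200:,160:480,::-1],None,fx=2,fy=2));s,t,r=state();print(t,s["grip_force"],s["wrist_force"])
print(c["world_from_camera"].tolist() if hasattr(c["world_from_camera"],'tolist') else c["world_from_camera"])
E
```

```text
[ 0.4203 -0.3626  0.0544] 38.92230033874512 [-0.0692  0.0778  0.6913]
[[-0.30546468909446806, 0.9081738114553778, 0.28620211722318123, 0.3481092691107886], [0.9522030406278401, 0.2916027825210178, 0.09097904508784302, -0.38581400486341144], [-0.000832547605689098, 0.30031341197590833, -0.9538402179882502, 0.19784365757588576], [0.0, 0.0, 0.0, 1.0]]
```

View pics/w4.png

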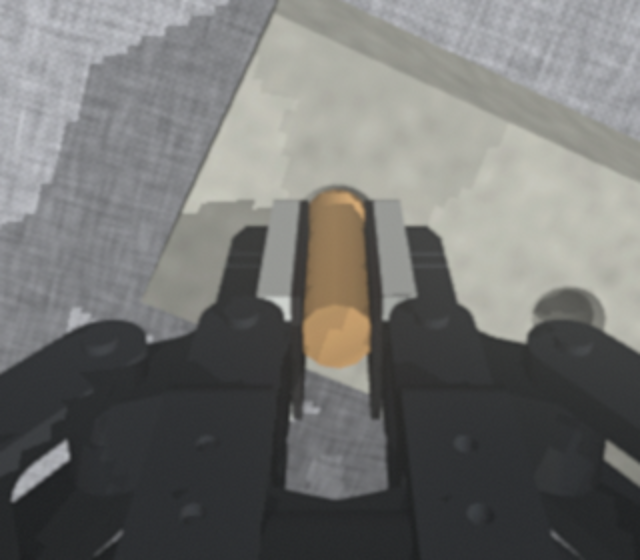

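The dowel is firmly gripped and upright, with its top centre at full-image (328.5,366.5). Next I'll lift it and carry it to the press.

```bash
python3 - <<'E'
from h import *
c=get_calibration("wrist"); s,t,r=state()
for z in (.083,.085): p=plane(c,(328.5,366.5),z); print(p,r.inv().apply(p-t))
go([(.42,-.362,.2,107.7),(.44,-.17,.2,107.7),(.50,.02,.2,107.7),(.50,.068,.2,107.7)])
E
```

```text
[ 0.4228 -0.3617  0.083 ] [-0.0027  0.     -0.0286]
[ 0.4215 -0.3621  0.085 ] [-0.0013  0.     -0.0306]
[ 0.     0.003 -0.728] [-0.  0.  0.] dist 0.146
[-0.387  0.887 -0.728] [-0.  0.  0.] dist 0.242
[-0.962  1.701 -0.728] [-0.  0.  0.] dist 0.417
[-1.035  1.929 -0.729] [-0.  0.  0.] dist 0.461
```

Request:
jog_arm(motion=[0,0,-0.2,0,0,0,0,0,0,-0.5,0,0,0,0,0,0.3,-0.7,0,0,0,0,-0.1,0.6,-0.7,0,0,0,0,-0.3,0.9,-0.7,0,0,0,0,-0.3,0.9,-0.7,0,0,0,0])

```text
clock: 5.3
tcp_pos: [0.4224, -0.1698, 0.1947]
orientation: [0.0, -0.156, 0.988, 0.0]
wrist_force: [0.3, -0.4, -0.4]
finger_gap: 0.0106
grip_force: 40.1
```

```bash
python3 - <<'E'
from h import *
s=go([(.49,.00,.2,107.7),(.50,.068,.2,107.7)]); print(s["tcp_pos"],s["grip_force"])
E
```

```text
[-0.583  0.704 -0.026] [0.    0.    0.002] dist 0.183
[-0.735  1.012 -0.026] [0.    0.    0.002] dist 0.250
[ 0.4224 -0.1698  0.1947] 40.14729917049408
```

Request:
jog_arm(motion=[-0.2,0.3,0,0,0,0,0,-0.4,0.6,0,0,0,0,0,-0.6,0.85,0,0,0,0,0,-0.73,1,0,0,0,0,0,-0.73,1,0,0,0,0,0,-0.73,1,0,0,0,0,0,-0.73,1,0,0,0,0,0])

```text
clock: 6.18
tcp_pos: [0.5006, 0.0608, 0.1941]
orientation: [-0.0, -0.153, 0.988, -0.0]
wrist_force: [-1.2, -0.4, 0.5]
finger_gap: 0.0105
grip_force: 40.1
```

```bash
python3 - <<'E'
from h import *
import json
s,t,r=state(); c=get_calibration("wrist"); im=read_camera("wrist"); print(t,s["qvel"])
json.dump({k:np.array(v).tolist() for k,v in c.items()},open("w5.json","w"))
cv2.imwrite("pics/w5.png",cv2.resize(im[160:460,160:560,::-1],None,fx=2,fy=2,interpolation=cv2.INTER_CUBIC))
E
```

```text
[0.5006 0.0608 0.1941] [-0.0065 -0.005  -0.0006  0.0007  0.0024  0.002 ]
```

View pics/w5.png

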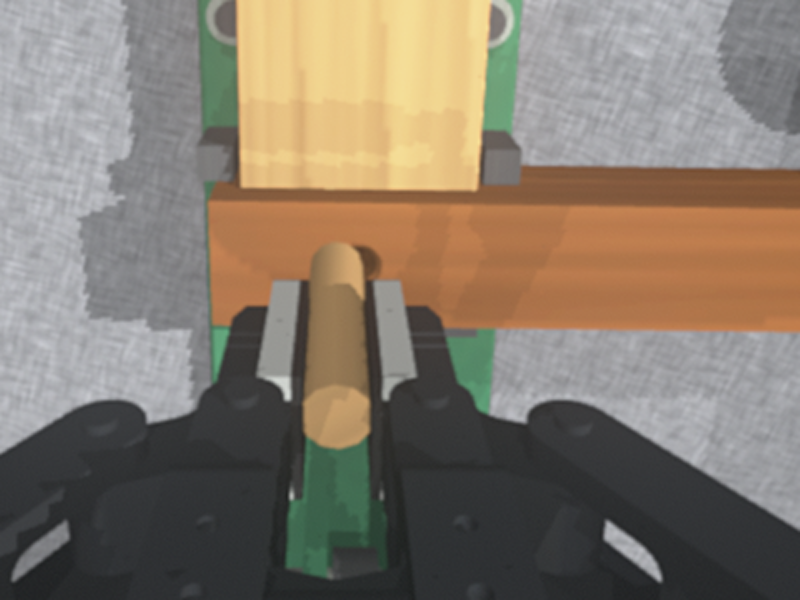

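The hole is partly hidden behind the dowel. Its right rim is at crop x=382 and it spans y 246–281, which puts its centre at about (365,263), or full-image (342.5,291.5).

```bash
python3 - <<'E'
from h import *
import json
c=json.load(open("w5.json")); s,t,r=state()
h=plane(c,(342.5,291.5),.062); print(h)
# leg edges across hole: mid
a=plane(c,(160+365/2,160+204/2),.062);b=plane(c,(160+365/2,160+328/2),.062);print(a,b,(a+b)/2)
# dowel top / bottom as seen: top centre crop(337,415), foot far edge
for px,dz in (((160+337/2,160+415/2),.0296),((160+337/2,160+262/2),-.0295)):
    print(r.inv().apply(plane(c,px,t[2]+dz)-t))
print(r.inv().apply(h-t)/.2)
E
```

```text
[0.5428 0.0854 0.062 ]
[0.5207 0.0781 0.062 ] [0.5685 0.0939 0.062 ] [0.5446 0.086  0.062 ]
[-0.0023  0.0001 -0.0296]
[-0.0015  0.0002  0.0295]
[-0.2388  0.0538  0.6612]
```

Request:
jog_arm(motion=[-0.12,0.03,0.2,0,0,0,0,-0.23,0.054,0.4,0,0,0,0,-0.23,0.054,0.46,0,0,0,0,-0.23,0.054,0.46,0,0,0,0,-0.23,0.054,0.46,0,0,0,0,-0.23,0.054,0.46,0,0,0,0])

```text
clock: 6.98
tcp_pos: [0.5421, 0.0862, 0.104]
orientation: [0.001, -0.154, 0.988, -0.0]
wrist_force: [-0.2, 0.6, -0.3]
finger_gap: 0.0107
grip_force: 40.1
```

```bash
python3 - <<'E'
from h import *
import json
s,t,r=state(); c=get_calibration("wrist"); im=read_camera("wrist"); print(t,s["qvel"])
json.dump({k:np.array(v).tolist() for k,v in c.items()},open("w6.json","w"))
a=cv2.resize(im[220:420,225:425,::-1],None,fx=3,fy=3,interpolation=cv2.INTER_CUBIC)[:,:400+0]
a=cv2.resize(im[240:420,260:400,::-1],(420,540),interpolation=cv2.INTER_CUBIC)
b=cv2.resize(read_camera("side")[225:345,265:350,::-1],(380,540),interpolation=cv2.INTER_CUBIC)
cv2.imwrite("pics/w6.png",np.hstack([a,b]))
E
```

```text
[0.5421 0.0862 0.104 ] [ 0.0046  0.0049 -0.0023 -0.001   0.0029  0.0018]
```

View pics/w6.png

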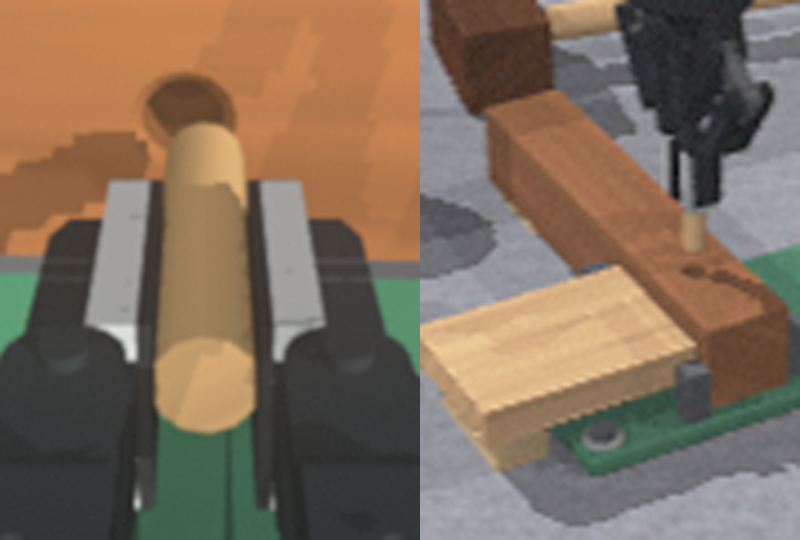

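The wrist crop shows the hole's rim spanning x 145–237 with its top at 72, so its centre is about (191,117), or full-image (323.7,279). The dowel's foot is at crop x≈206, slightly to the right and towards the camera.

```bash
python3 - <<'E'
from h import *
import json
c=json.load(open("w6.json")); s,t,r=state()
h=plane(c,(323.7,279),.062); print(h, r.inv().apply(h-t))
for px,dz in (((328.6,240+385/3),.0296),((328.6,240+122/3),-.0295)): print(r.inv().apply(plane(c,px,t[2]+dz)-t))
# side cam check: hole centre, dowel foot
q=lambda x,y:(265+(x-420)*85/380,225+y*120/540)
print(plane("side",q(693,271),.062), plane("side",q(692,247),t[2]-.0295))
E
```

```text
[0.5435 0.0842 0.062 ] [-0.0008 -0.0026  0.0415]
[-0.0031 -0.0002 -0.0296]
[ 0.0033 -0.0002  0.0295]
[0.5395 0.0781 0.062 ] [0.5402 0.0834 0.074 ]
```

Request:
jog_arm(motion=[0.011,-0.014,0,0,0,0,0,0.011,-0.014,0.03,0,0,0,0,0.011,-0.014,0.055,0,0,0,0,0.011,-0.014,0.07,0,0,0,0,0.011,-0.014,0.07,0,0,0,0,0.011,-0.014,0.07,0,0,0,0])

```text
clock: 7.82
tcp_pos: [0.5413, 0.0831, 0.0886]
orientation: [0.001, -0.154, 0.988, -0.0]
wrist_force: [2.3, -0.6, 1.2]
finger_gap: 0.0104
grip_force: 40.3
```

Request:
jog_arm(motion=[-0.004,0,0.03,0,0,0,0,-0.004,0,0.06,0,0,0,0,-0.004,0,0.06,0,0,0,0,-0.004,0,0.06,0,0,0,0])

```text
clock: 8.32
tcp_pos: [0.5415, 0.0831, 0.0753]
orientation: [0.0, -0.154, 0.988, -0.0]
wrist_force: [5.4, -1.4, -3.2]
finger_gap: 0.0109
grip_force: 39.8
```

Request:
jog_arm(motion=[-0.005,-0.003,0,0,0,0,0,-0.005,-0.003,0,0,0,0,0,-0.005,-0.003,0,0,0,0,0])

```text
clock: 8.7
tcp_pos: [0.5417, 0.0831, 0.0759]
orientation: [-0.0, -0.154, 0.988, 0.0]
wrist_force: [4.0, -1.2, -2.9]
finger_gap: 0.0109
grip_force: 39.9
```

Request:
jog_arm(motion=[-0.009,-0.004,0,0,0,0,0,-0.009,-0.004,0.015,0,0,0,0,-0.009,-0.004,0.035,0,0,0,0,-0.009,-0.004,0.035,0,0,0,0,-0.009,-0.004,0.035,0,0,0,0])

```text
clock: 9.32
tcp_pos: [0.5436, 0.083, 0.0691]
orientation: [-0.0, -0.154, 0.988, 0.0]
wrist_force: [-1.1, 0.4, -0.6]
finger_gap: 0.0107
grip_force: 40.1
```

Request:
jog_arm(motion=[0,0,0,0,0,0,0.35,0,0,0,0,0,0,0.35,0,0,0,0,0,0,0.35,0,0,0,0,0,0,0.35])

```text
clock: 9.82
tcp_pos: [0.544, 0.083, 0.0694]
orientation: [0.0, -0.154, 0.988, 0.0]
wrist_force: [0.2, 0.0, -0.1]
finger_gap: 0.0301
grip_force: 0.0
```

```bash
python3 - <<'E'
from h import *
c=get_calibration("wrist"); im=read_camera("wrist"); s,t,r=state(); print(t,s["grip_force"],s["finger_gap"])
cv2.imwrite("pics/w7.png",im[:,:,::-1])
# pale dowel top: bright low-sat blob near expected
hsv=cv2.cvtColor(im,cv2.COLOR_RGB2HSV)
M=np.array(c["world_from_camera"]); 
for z in (.095,.097,.1):
    p=np.linalg.inv(M)@np.array([.545,.084,z,1]); print(z,c["fx"]*p[0]/p[2]+c["cx"],c["fy"]*p[1]/p[2]+c["cy"])
for y in range(330,400,8): print(y,[tuple(int(v) for v in im[y,x]) for x in (300,312,320,328,336,344)])
E
```

```text
[0.544  0.083  0.0693] 0.0 0.029694280679951876
0.095 330.54844542054684 357.61209848151645
0.097 330.5830637491817 361.0433605796079
0.1 330.6368847360481 366.37793101091404
330 [(136, 93, 62), (132, 98, 67), (167, 133, 92), (206, 164, 112), (177, 142, 98), (128, 96, 65)]
338 [(142, 97, 64), (138, 107, 74), (169, 136, 94), (207, 166, 113), (175, 141, 97), (125, 97, 68)]
346 [(147, 101, 65), (138, 111, 79), (243, 210, 142), (246, 229, 160), (204, 164, 111), (125, 102, 73)]
354 [(147, 100, 66), (212, 171, 116), (214, 173, 117), (215, 173, 119), (214, 172, 117), (182, 146, 101)]
362 [(147, 104, 73), (217, 175, 118), (214, 172, 118), (209, 168, 115), (206, 164, 113), (199, 160, 109)]
370 [(96, 158, 119), (90, 151, 113), (205, 164, 113), (200, 161, 110), (205, 164, 113), (88, 147, 110)]
378 [(96, 160, 121), (90, 151, 112), (91, 150, 113), (90, 150, 113), (91, 149, 111), (90, 147, 111)]
386 [(88, 147, 110), (88, 147, 110), (89, 148, 112), (90, 149, 111), (90, 150, 113), (90, 150, 111)]
394 [(83, 139, 105), (87, 147, 110), (88, 149, 111), (89, 148, 112), (95, 161, 121), (87, 145, 109)]
```

The dowel's top disc centre is at about (328,359.5), i.e. z≈0.096–0.097 m, so it is seated and released. I'll move up and turn for the catch.

Request:
jog_arm(motion=[0,0,-0.1,0,0,0,0.35,0,0,-0.3,0,0,0,0.4,0.05,0,-0.6,0,0,0,0.5,0.1,0,-0.9,0,0,-0.1,0.5,0.1,0,-1,0,0,-0.2,0.5,0.1,-0.1,-1,0,0,-0.3,0.5,0.1,-0.1,-1,0,0,-0.4,0.5,0.1,-0.1,-1,0,0,-0.5,0.5,0.1,-0.1,-1,0,0,-0.6,0.5,0.1,-0.1,-1,0,0,-0.7,0.5,0.1,-0.1,-1,0,0,-0.8,0.5,0.1,-0.1,-1,0,0,-0.9,0.5])

```text
clock: 11.38
tcp_pos: [0.5309, 0.0578, 0.2693]
orientation: [-0.0, 0.76, -0.649, -0.0]
wrist_force: [0.1, -0.4, -0.8]
finger_gap: 0.0429
grip_force: 0.0
```

```bash
python3 - <<'E'
from h import *
s=go([(.638,.016,.30,197.5),(.638,.016,.24,197.5)]); print(s["tcp_pos"],s["joint_pos"])
E
```

```text
[ 0.29  -0.496 -0.154] [ 0.     0.    -0.094] dist 0.119
[ 0.29  -0.496  0.146] [ 0.     0.    -0.094] dist 0.119
[0.5309 0.0578 0.2693] [-0.0419  0.2252  0.0209  1.3666  0.0001 -1.77  ]
```

Request:
jog_arm(motion=[0.1,-0.05,-0.15,0,0,-0.05,0.5,0.25,-0.2,-0.15,0,0,-0.094,0.5,0.29,-0.4,-0.15,0,0,-0.094,0.5,0.29,-0.5,-0.1,0,0,-0.094,0.5,0.29,-0.5,0.1,0,0,-0.094,0.5,0.29,-0.5,0.1,0,0,-0.094,0.5,0.29,-0.5,0.1,0,0,-0.094,0.5])

```text
clock: 12.25
tcp_pos: [0.6387, 0.0156, 0.2505]
orientation: [-0.0, 0.805, -0.594, 0.0]
wrist_force: [0.3, -1.1, 0.3]
finger_gap: 0.0427
grip_force: 0.0
```

```bash
python3 - <<'E'
from h import *
c=get_calibration("wrist");im=read_camera("wrist"); b=read_camera("side")
hsv=cv2.cvtColor(im,cv2.COLOR_RGB2HSV); m=((hsv[...,0]<6)|(hsv[...,0]>174))&(hsv[...,1]>190)&(hsv[...,2]>90)
n,l,st,ce=cv2.connectedComponentsWithStats(m.astype(np.uint8)); i=1+np.argmax(st[1:,4]); print(st[i],ce[i]); 
s,t,r=state(); p=plane(c,ce[i],.2095); print("handle visible mid",p,r.inv().apply(p-t)/.2,t)
ys,xs=np.where(l==i); rc=cv2.minAreaRect(np.c_[xs,ys].astype(np.float32)); print(rc)
for q in cv2.boxPoints(rc): print(plane(c,q,.2095))
a=cv2.resize(im[:,:,::-1],(480,360)); b=cv2.resize(b[150:300,270:430,::-1],(320,300)); o=np.zeros((360,800,3),np.uint8); o[:,:480]=a; o[:300,480:]=b
cv2.imwrite("pics/w8.png",o)
E
```

```text
[ 321  240   31  125 2418] [335.8251 305.5364]
handle visible mid [0.6316 0.0275 0.2095] [-0.0686  0.0199  0.2105] [0.6394 0.0156 0.2516]
((335.83111572265625, 301.9166259765625), (29.43717384338379, 124.58843994140625), 1.5074357986450195)
[0.6297 0.0623 0.2095]
[ 0.6481 -0.0039  0.2095]
[ 0.6346 -0.0077  0.2095]
[0.6147 0.0582 0.2095]
```

Request:
jog_arm(motion=[0,0.02,0.1,0,0,0,0.5,0,0.02,0.2,0,0,0,0.5,0,0.02,0.3,0,0,0,0.5,0,0.02,0.3,0,0,0,0.5,0,0.02,0.3,0,0,0,0.5])

```text
clock: 12.98
tcp_pos: [0.6356, 0.0143, 0.1912]
orientation: [-0.001, 0.805, -0.594, 0.001]
wrist_force: [-0.2, 1.3, -0.6]
finger_gap: 0.0428
grip_force: 0.0
```

Request:
jog_arm(motion=[0,0,0,0,0,0,0.1,0,0,0,0,0,0,0.1,0,0,0,0,0,0,0.1,0,0,0,0,0,0,0.1,0,0,0,0,0,0,0.1], newtons=20)

```text
clock: 13.6
tcp_pos: [0.6347, 0.0142, 0.1896]
orientation: [0.0, 0.805, -0.594, 0.0]
wrist_force: [-2.1, -1.9, 3.5]
finger_gap: 0.0151
grip_force: 21.5
```

```bash
python3 - <<'E'
from h import *
s,t,r=state();print(t,s["wrist_force"],s["grip_force"],s["finger_gap"])
u=np.array([np.cos(np.radians(17.5)),np.sin(np.radians(17.5)),0])
for th in (.15,.3,.45,.6,.75,.9,1.05,1.2,1.35):
    a0=np.arctan2(30,-75);a=a0-th;R0=np.hypot(75,30)/1000
    w=u*R0*(np.cos(a)-np.cos(a0))+np.array([0,0,R0*(np.sin(a)-np.sin(a0))]); print(th,np.round(r.inv().apply(w)/.2,3))
E
```

```text
[0.6347 0.0142 0.1896] [-2.1358 -1.9397  3.5106] 21.492370069026947 0.015140878241965708
0.15 [-0.    -0.027 -0.054]
0.3 [-0.    -0.061 -0.104]
0.45 [-0.001 -0.103 -0.148]
0.6 [-0.001 -0.15  -0.186]
0.75 [-0.001 -0.203 -0.215]
0.9 [-0.001 -0.259 -0.237]
1.05 [-0.002 -0.319 -0.25 ]
1.2 [-0.002 -0.379 -0.254]
1.35 [-0.002 -0.439 -0.249]
```

Request:
jog_arm(motion=[0,-0.027,-0.054,0,0,0,0.1,0,-0.061,-0.104,0,0,0,0.1,0,-0.103,-0.148,0,0,0,0.1,0,-0.15,-0.186,0,0,0,0.1,0,-0.203,-0.215,0,0,0,0.1,0,-0.259,-0.237,0,0,0,0.1,0,-0.319,-0.25,0,0,0,0.1,0,-0.379,-0.254,0,0,0,0.1,0,-0.419,-0.251,0,0,0,0.1,0,-0.419,-0.251,0,0,0,0.1,0,-0.419,-0.251,0,0,0,0.1])

```text
clock: 14.98
tcp_pos: [0.7156, 0.0392, 0.2398]
orientation: [-0.001, 0.805, -0.594, 0.001]
wrist_force: [1.8, -2.2, 1.5]
finger_gap: 0.015
grip_force: 20.1
```

```bash
python3 - <<'E'
from h import *
b=read_camera("side");a=read_camera("scene")
o=np.hstack([cv2.resize(b[150:310,265:425,::-1],(400,400),interpolation=cv2.INTER_CUBIC),cv2.resize(a[210:370,260:420,::-1],(400,400),interpolation=cv2.INTER_CUBIC)])
cv2.imwrite("pics/w9.png",o)
E
```

```text
(no output)
```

View pics/w9.png

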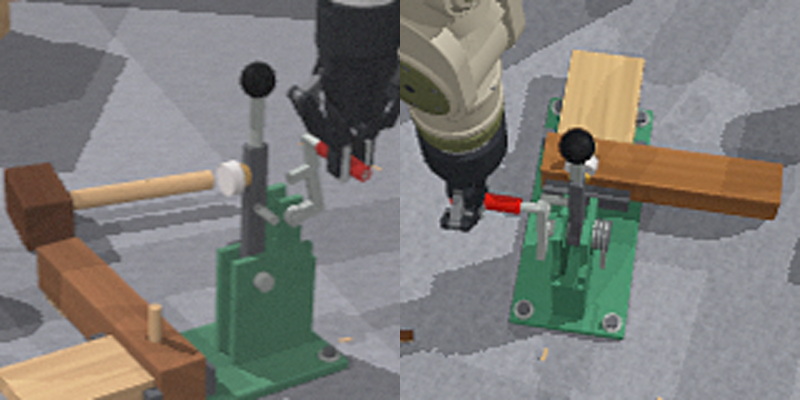

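Side view: the catch is flipped up and back, with the red handle at (342,158) held in the fingers. The lever is still upright and the dowel stands in the hole at (155,322). I'll release the handle and move to the ball.

Request:
jog_arm(motion=[0,0,0,0,0,0,0.5,0,0,0,0,0,0,0.5,0,0,0,0,0,0,0.5,0,0,-0.3,0,0,0,0.6,0,0,-0.6,0,0,0,0.8,0,0,-0.8,0,0,0.1,0.8,0,0.1,-0.8,0,0,0.2,0.8,0,0.2,-0.8,0,0,0.3,0.8,0,0.3,-0.8,0,0,0.4,0.8,0,0.4,-0.8,0,0,0.5,0.8,0,0.4,-0.8,0,0,0.6,0.8,0,0.4,-0.8,0,0,0.7,0.8])

```text
clock: 16.58
tcp_pos: [0.6379, 0.0157, 0.4]
orientation: [0.0, -0.374, 0.928, 0.0]
wrist_force: [-0.0, -0.3, 0.3]
finger_gap: 0.0681
grip_force: 0.0
```

```bash
python3 - <<'E'
from h import *
s=go([(.62,.107,.40,107.5),(.6485,.116,.40,107.5),(.6485,.116,.291,107.5)]); print(s["tcp_pos"],s["joint_pos"])
E
```

```text
[-0.252  0.391  0.   ] [-0.     0.     0.293] dist 0.093
[-0.386  0.325  0.   ] [-0.     0.     0.293] dist 0.101
[-0.386  0.325  0.545] [-0.     0.     0.293] dist 0.149
[0.6379 0.0157 0.4   ] [-0.1013  0.5005  0.7438  1.8137  0.0003 -0.8671]
```

Request:
jog_arm(motion=[-0.1,0.15,0,0,0,0.1,0.8,-0.25,0.3,0,0,0,0.2,0.8,-0.386,0.325,0,0,0,0.293,0.8,-0.386,0.325,0,0,0,0.293,0.8,-0.386,0.325,0,0,0,0.293,0.8])

```text
clock: 17.2
tcp_pos: [0.6484, 0.1158, 0.3993]
orientation: [-0.0, -0.156, 0.988, -0.0]
wrist_force: [-0.9, 0.1, 0.5]
finger_gap: 0.0679
grip_force: 0.0
```

```bash
python3 - <<'E'
from h import *
c=get_calibration("wrist");im=read_camera("wrist");s=go([(.6485,.116,.291,107.5)]); print(s["tcp_pos"])
g=im.max(2); M=np.linalg.inv(np.array(c["world_from_camera"])); p=M@[.6485,.116,.309,1]; u,v=c["fx"]*p[0]/p[2]+c["cx"],c["fy"]*p[1]/p[2]+c["cy"]; print("expected",u,v,"rad",c["fx"]*.017/p[2])
u,v=int(u),int(v); print("row"); print("".join("#" if g[v,x]<60 else "." for x in range(u-80,u+80,2)))
print("".join("#" if g[v-20,x]<60 else "." for x in range(u-80,u+80,2)));print("".join("#" if g[y,u]<60 else "." for y in range(v-80,min(480,v+80),2)))
E
```

```text
[-0.002  0.003  0.543] [ 0.    -0.     0.004] dist 0.109
[0.6483 0.1154 0.3995]
expected 328.6289236361613 248.10168012453806 rad 27.884435590406135
row
..........................##....................................................
................................##..............................................
............................#...................................................
```

```bash
python3 - <<'E'
from h import *
c=get_calibration("wrist");im=read_camera("wrist");g=cv2.cvtColor(im,cv2.COLOR_RGB2GRAY)
print(g[248,250:410:4]);print(g[170:330:4,328])
print(cv2.HoughCircles(g[160:340,230:430],cv2.HOUGH_GRADIENT,1,40,param1=80,param2=14,minRadius=22,maxRadius=36))
E
```

```text
[140 141 141 138 137 136 140 143 144 176 227 228 201  57  60  62  63  66
  67  73  71  75  79  71  68  66 114 186 191 187 184 185 189 194 188 185
 183 190 192 191]
[ 96 196 246 245 245 245 161 157 190  95 123 131 156 136  63  65  66  67
  72  72  72  70  69  66  67  66  64 125 163 166 162 161 163 159 159 161
 164 157 154 161]
[[[ 96.5  90.5  27.5]
  [ 98.5  35.5  27.5]
  [153.5  29.5  28.5]]]
```

Request:
jog_arm(motion=[-0.005,-0.005,0.15,0,0,0,0.8,-0.007,-0.005,0.35,0,0,0,0.8,-0.007,-0.005,0.54,0,0,0,0.8,-0.007,-0.005,0.54,0,0,0,0.8,-0.007,-0.005,0.54,0,0,0,0.2,-0.007,-0.005,0.54,0,0,0,0.2,-0.007,-0.005,0.54,0,0,0,0.2,-0.007,-0.005,0.54,0,0,0,0.2,-0.007,-0.005,0.54,0,0,0,0.2], newtons=30)

```text
clock: 18.42
tcp_pos: [0.6514, 0.1155, 0.2945]
orientation: [0.003, -0.155, 0.988, -0.0]
wrist_force: [-0.5, 0.3, 6.8]
finger_gap: 0.0323
grip_force: 29.5
```

```bash
python3 - <<'E'
from h import *
s,t,r=state();print(t,s["wrist_force"],s["grip_force"],s["finger_gap"],s["joint_pos"])
u=np.array([np.cos(np.radians(17.5)),np.sin(np.radians(17.5)),0])
for th in np.r_[np.arange(.15,1.6,.15),1.57]:
    w=-u*.205*np.sin(th)+np.array([0,0,.205*(np.cos(th)-1)]); print(round(th,2),np.round(r.inv().apply(w)/.2,3))
E
```

```text
[0.6514 0.1155 0.2945] [-0.4689  0.2584  6.776 ] 29.50998455286026 0.032254071989883844 [ 0.0543  0.4887  0.4609  1.5375 -0.     -0.2566]
0.15 [0.153 0.001 0.011]
0.3 [0.303 0.002 0.044]
0.45 [0.446 0.003 0.1  ]
0.6 [0.58  0.003 0.176]
0.75 [0.7   0.004 0.271]
0.9 [0.805 0.005 0.384]
1.05 [0.892 0.006 0.51 ]
1.2 [0.959 0.006 0.648]
1.35 [1.004 0.007 0.795]
1.5 [1.027 0.007 0.947]
1.57 [1.03  0.007 1.019]
```

Request:
jog_arm(motion=[0.0,0,0,0,0,0,0.1,0.08,0,0.003,0,0,0,0.1,0.153,0,0.011,0,0,0,0.1,0.303,0,0.044,0,0,0,0.1,0.446,0.002,0.1,0,0,0,0.1,0.58,0.003,0.176,0,0,0,0.1,0.7,0.004,0.271,0,0,0,0.1,0.805,0.005,0.384,0,0,0,0.1,0.892,0.006,0.51,0,0,0,0.1,0.892,0.006,0.51,0,0,0,0.1,0.892,0.006,0.51,0,0,0,0.1], newtons=60)

```text
clock: 19.8
tcp_pos: [0.4817, 0.0621, 0.1911]
orientation: [0.002, -0.155, 0.988, -0.0]
wrist_force: [-0.3, 0.4, 0.3]
finger_gap: 0.0081
grip_force: 0.0
```

```bash
python3 - <<'E'
from h import *
s,t,r=state();print(t,s["wrist_force"],s["grip_force"],s["finger_gap"])
u=np.array([np.cos(np.radians(17.5)),np.sin(np.radians(17.5)),0]);h=np.array([.6514,.1155,.2945-.205])
d=t-h; print("lever est",np.arctan2(-d@u,d[2]),np.hypot(d@u,d[2]))
a=1.05
for th in (1.2,1.3,1.4,1.5,1.57):
    w=-u*.205*(np.sin(th)-np.sin(a))+np.array([0,0,.205*(np.cos(th)-np.cos(a))]); print(round(th,2),np.round(r.inv().apply(w)/.2,3))
E
```

```text
[0.4817 0.0621 0.1911] [-0.34    0.4139  0.3473] 0.0 0.008105332032041928
lever est 1.051811056615954 0.2048706148542911
1.2 [0.067 0.    0.138]
1.3 [0.099 0.001 0.236]
1.4 [0.122 0.001 0.335]
1.5 [0.135 0.001 0.437]
1.57 [0.137 0.001 0.509]
```

The gripper slipped off the ball: the pads sat too high, because they stand farther back when partly open. I'll check the lever and then regrasp lower.

```bash
python3 - <<'E'
from h import *
b=read_camera("side");g=cv2.cvtColor(b,cv2.COLOR_RGB2GRAY);print(g[182,352:386:2]); a=cv2.cvtColor(read_camera("scene"),cv2.COLOR_RGB2GRAY); print(a[268,318:346:2])
s0=cv2.imread("pics/side0.png"); d=np.abs(b[:,:,::-1].astype(int)-s0).sum(2)[170:260,340:400]; print(d.mean())
go([(.60,.10,.40,107.5),(.482,.062,.38,107.5),(.6485,.116,.39,107.5)])
E
```

```text
[150 150 150 149 121  34  27  38  35  29  33  21 137 149 152 146 147]
[131 120 128  19  21  34  39  36  36  30 158 116 115 124]
36.498333333333335
[-0.623 -0.001 -1.043] [-0.001  0.002  0.003] dist 0.243
[-0.003 -0.002 -0.945] [-0.001  0.002  0.003] dist 0.189
[-0.878  0.001 -0.992] [-0.001  0.002  0.003] dist 0.265
```

Lever is upright again. Going back above the ball.

Request:
jog_arm(motion=[0,0,-0.3,0,0,0,0.3,0,0,-0.6,0,0,0,0.8,0,0,-0.9,0,0,0,0.8,-0.15,0,-0.99,0,0,0,0.8,-0.4,0,-0.99,0,0,0,0.8,-0.65,0,-0.99,0,0,0,0.8,-0.88,0,-0.99,0,0,0,0.8,-0.88,0,-0.99,0,0,0,0.8,-0.88,0,-0.99,0,0,0,0.8,-0.88,0,-0.99,0,0,0,0.8])

```text
clock: 21.15
tcp_pos: [0.6466, 0.1157, 0.3893]
orientation: [0.001, -0.155, 0.988, -0.0]
wrist_force: [-0.2, -0.1, 0.3]
finger_gap: 0.0682
grip_force: 0.0
```

```bash
python3 - <<'E'
from h import *
c=get_calibration("wrist");im=read_camera("wrist");g=cv2.cvtColor(im,cv2.COLOR_RGB2GRAY)
s=go([(.649,.115,.284,107.5)]);print(s["tcp_pos"])
C=cv2.HoughCircles(g[160:400,230:430],cv2.HOUGH_GRADIENT,1,40,param1=80,param2=14,minRadius=22,maxRadius=36)[0]
for x,y,R_ in C: p=plane(c,(x+230,y+160),.31); print(x+230,y+160,R_,p)
E
```

```text
[-0.009 -0.007  0.528] [-0.     0.002  0.003] dist 0.106
[0.6465 0.1157 0.3895]
325.5 258.5 28.5 [0.6502 0.1151 0.31  ]
326.5 192.5 26.6 [0.6129 0.1037 0.31  ]
```

Request:
jog_arm(motion=[-0.017,-0.007,0.15,0,0,0,0.8,-0.017,-0.007,0.35,0,0,0,0.8,-0.017,-0.007,0.53,0,0,0,0.8,-0.017,-0.007,0.53,0,0,0,0.8,-0.017,-0.007,0.53,0,0,0,0.8])

```text
clock: 21.82
tcp_pos: [0.6513, 0.1155, 0.2844]
orientation: [0.002, -0.155, 0.988, -0.0]
wrist_force: [1.0, -0.0, 0.3]
finger_gap: 0.0681
grip_force: 0.0
```

Request:
jog_arm(motion=[0,0,0,0,0,0,0.2,0,0,0,0,0,0,0.2,0,0,0,0,0,0,0.2,0,0,0,0,0,0,0.2,0,0,0,0,0,0,0.2], newtons=40)

```text
clock: 22.45
tcp_pos: [0.652, 0.1157, 0.2835]
orientation: [0.002, -0.155, 0.988, -0.0]
wrist_force: [0.5, -0.6, 5.9]
finger_gap: 0.0323
grip_force: 39.1
```

Request:
jog_arm(motion=[0.04,0,0,0,0,0,0.1,0.08,0,0.003,0,0,0,0.1,0.12,0,0.007,0,0,0,0.1,0.153,0,0.011,0,0,0,0.1,0.2,0,0.02,0,0,0,0.1,0.2,0,0.02,0,0,0,0.1], newtons=60)

```text
clock: 23.2
tcp_pos: [0.6138, 0.1041, 0.2796]
orientation: [0.002, -0.155, 0.988, 0.001]
wrist_force: [0.8, 2.6, 6.7]
finger_gap: 0.0315
grip_force: 60.4
```

Request:
jog_arm(motion=[0.05,0,0.01,0,0,0,0.1,0.103,0,0.024,0,0,0,0.1,0.175,0,0.05,0,0,0,0.1,0.246,0,0.08,0,0,0,0.1,0.315,0,0.117,0,0,0,0.1,0.38,0,0.156,0,0,0,0.1,0.38,0,0.156,0,0,0,0.1], newtons=60)

```text
clock: 24.08
tcp_pos: [0.5401, 0.0819, 0.246]
orientation: [0.0, -0.155, 0.988, 0.002]
wrist_force: [0.0, 7.3, 0.9]
finger_gap: 0.0316
grip_force: 62.6
```

Request:
jog_arm(motion=[0.06,0.008,0.045,0,0,0,0.1,0.12,0.015,0.095,0,0,0,0.1,0.175,0.018,0.15,0,0,0,0.1,0.225,0.02,0.208,0,0,0,0.1,0.27,0.02,0.27,0,0,0,0.1,0.312,0.02,0.334,0,0,0,0.1,0.312,0.02,0.334,0,0,0,0.1], newtons=60)

```text
clock: 24.95
tcp_pos: [0.4811, 0.0642, 0.1798]
orientation: [0.001, -0.154, 0.988, -0.001]
wrist_force: [3.3, -2.6, 2.5]
finger_gap: 0.0313
grip_force: 60.4
```

Request:
jog_arm(motion=[0,0,0,0,0,0,0.05,0.035,0,0.07,0,0,0,0.05,0.067,0,0.138,0,0,0,0.05,0.085,0,0.187,0,0,0,0.05,0.099,0,0.236,0,0,0,0.05,0.112,0,0.285,0,0,0,0.05,0.122,0,0.335,0,0,0,0.05,0.122,0,0.335,0,0,0,0.05], newtons=100)

```text
clock: 25.95
tcp_pos: [0.4754, 0.0625, 0.1193]
orientation: [0.019, -0.156, 0.988, 0.004]
wrist_force: [35.7, 21.9, -0.4]
finger_gap: 0.0162
grip_force: 77.4
```

Request:
jog_arm(motion=[-0.05,0,0,0,0,0,0.05,-0.1,0,0,0,0,0,0.05,-0.1,0,0,0,0,0,0.05,-0.1,0,0,0,0,0,0.05], newtons=60)

```text
clock: 26.45
tcp_pos: [0.4786, 0.0633, 0.1152]
orientation: [0.003, -0.155, 0.988, -0.001]
wrist_force: [0.1, -2.2, 13.5]
finger_gap: 0.0119
grip_force: 63.1
```

```bash
python3 - <<'E'
from h import *
s,t,r=state();print(t,s["wrist_force"],s["grip_force"],s["finger_gap"],s["ft_torque"])
b=read_camera("side");cv2.imwrite("pics/side_last.png",b[:,:,::-1])
g=cv2.cvtColor(read_camera("wrist"),cv2.COLOR_RGB2GRAY)
C=cv2.HoughCircles(g[200:480,200:460],cv2.HOUGH_GRADIENT,1,40,param1=80,param2=16,minRadius=24,maxRadius=60); print(C)
for y in range(300,440,10): print(y,g[y,290:370:4])
E
```

```text
[0.4786 0.0633 0.1152] [ 0.1125 -2.1929 13.5081] 63.080165684223175 0.011906852336909687 [-0.4393 -0.5498 -0.2341]
[[[129.5  72.5  49.4]
  [127.5 220.5  27.4]
  [221.5 131.5  39.1]
  [ 35.5 129.5  35.5]
  [258.5  27.5  27.5]
  [167.5 203.5  26.8]]]
300 [55 59 59 58 59 58 58 58 59 60 59 59 61 60 61 62 61 63 62 63]
310 [203 123  55  54  56  55  55  56  56  56  57  56  57  57  59  59  58  57
  95 215]
320 [ 78 163 163 161 103  57  68  51  49  51  51  50  50  56  54 115 162 156
 163  73]
330 [147 161 162 162  70  61 124 125 128 127 140 136 129 125  54  77 162 161
 162 140]
340 [163 162 161 161  57  57 131 137 144 143 150 153 143 135  51  55 162 160
 161 163]
350 [ 82 183 221 220  74  52 130 136 143 151 155 152 141 125  48  63 179 164
 126  62]
360 [ 63  62  59 136  74  46 131 152 163 160 154 150 142 132  49  65 102  62
  62  63]
370 [ 62  63  61  58  59  48 144 152 163 160 154 150 141 118  50  66  55  62
  62  62]
380 [ 60  60  59  51  59  57 142 152 162 158 155 173 214 199  59  65  52  54
  59  62]
390 [ 58  59  54  50  59  77 142 152 162 158 188 198 214 197 101  61  53  51
  56  55]
400 [ 59  58  51  50  70  99 142 151 160 158 154 216 214 186 158  65  53  52
  55  61]
410 [ 57  58  51  82 159 119 141 170 194 204 214 215 213 184 224 201  80  56
  49  60]
420 [ 57  57  49 160 170  89 144 169 196 207 213 215 213 150 224 223 185  55
  48  60]
430 [ 57  49  47 141  93  74  94  95  96  97  97  99 100 105 153 223 176  50
  46  57]
```

The wrist image rows show the fingers now gripping the light rod just behind the ball, and there is 13.5 N up at the wrist, so the foot is on the dowel. I'll keep pressing from here.

Request:
jog_arm(motion=[0,0,0,0,0,0,0.03,0,0,0,0,0,0,0.03,0.005,0,0.03,0,0,0,0.03,0.01,0,0.06,0,0,0,0.03,0.01,0,0.09,0,0,0,0.03,0.015,0,0.12,0,0,0,0.03,0.015,0,0.12,0,0,0,0.03], newtons=100)

```text
clock: 27.42
tcp_pos: [0.4765, 0.0626, 0.0922]
orientation: [0.004, -0.154, 0.988, -0.001]
wrist_force: [-1.7, -1.1, 20.6]
finger_gap: 0.0106
grip_force: 121.3
```

Request:
jog_arm(motion=[0,0,0.02,0,0,0,0.03,0.003,0,0.04,0,0,0,0.03,0.005,0,0.06,0,0,0,0.03,0.005,0,0.06,0,0,0,0.03,0.005,0,0.06,0,0,0,0.03], newtons=110)

```text
clock: 28.05
tcp_pos: [0.4785, 0.0631, 0.0884]
orientation: [0.009, -0.155, 0.988, -0.001]
wrist_force: [-20.5, 1.8, 82.3]
finger_gap: 0.0104
grip_force: 117.8
```

```bash
python3 - <<'E'
from h import *
s,t,r=state();print(t,s["wrist_force"],s["grip_force"],s["finger_gap"],s["ft_torque"])
c=get_calibration("wrist");g=cv2.cvtColor(read_camera("wrist"),cv2.COLOR_RGB2GRAY)
C=cv2.HoughCircles(g[200:350,260:400],cv2.HOUGH_GRADIENT,1,40,param1=80,param2=16,minRadius=38,maxRadius=60)
print(C, "z from radius:", [ (c['fx']*.017/q[2], plane(c,(q[0]+260,q[1]+200),.12)) for q in (C[0] if C is not None else [])])
E
```

```text
[0.4785 0.0631 0.0884] [-20.5057   1.8455  82.2873] 117.76278605510015 0.01041099717063327 [ 0.416   3.0623 -0.0711]
[[[69.5 69.5 49.4]]] z from radius: [(np.float32(0.13874616), array([0.4466, 0.0532, 0.12  ]))]
```

Request:
jog_arm(motion=[0,0,-0.01,0,0,0,0.03,0,0,-0.025,0,0,0,0.03,0,0,-0.025,0,0,0,0.03,0,0,-0.025,0,0,0,0.03])

```text
clock: 28.6
tcp_pos: [0.4784, 0.0631, 0.0895]
orientation: [0.007, -0.155, 0.988, -0.001]
wrist_force: [-7.5, 2.6, 49.0]
finger_gap: 0.0102
grip_force: 113.5
```

```bash
python3 - <<'E'
from h import *
s,t,r=state();print(t,s["wrist_force"],s["qvel"],s["grip_force"],s["ft_torque"])
c=get_calibration("side");M=np.linalg.inv(np.array(c["world_from_camera"]))
im=read_camera("side")
for p in ((.545,.084,.072),(.545,.084,.062),(.649,.116,.105),(.453,.055,.105)):
    q=M@[*p,1]; print(p,c["fx"]*q[0]/q[2]+c["cx"],c["fy"]*q[1]/q[2]+c["cy"])
# pale dowel pixels near hole
hsv=cv2.cvtColor(im,cv2.COLOR_RGB2HSV)[262:300,310:350]; b=im[262:300,310:350].astype(int)
for y in range(0,38,2): print(262+y,"".join("p" if (v[0]>165 and v[1]>125 and v[0]-v[2]>50) else "w" if v.min()>170 else "k" if v.max()<70 else "." for v in b[y]))
# red handle centroid
h=cv2.cvtColor(im,cv2.COLOR_RGB2HSV); m=((h[...,0]<6)|(h[...,0]>174))&(h[...,1]>190)&(h[...,2]>90); ys,xs=np.where(m[180:300,330:430]); print("red",xs.mean()+330,ys.mean()+180)
E
```

```text
[0.4784 0.0631 0.0895] [-7.5078  2.6206 48.9638] [-0.0005 -0.0015  0.0003  0.0009 -0.0022 -0.    ] 113.48946109763347 [0.3484 0.6874 0.0127]
(0.545, 0.084, 0.072) 327.7359404395981 280.2231636982423
(0.545, 0.084, 0.062) 327.74727114724294 283.6792958609402
(0.649, 0.116, 0.105) 365.76443513289405 257.344525768211
(0.453, 0.055, 0.105) 291.9284899294804 279.4346575467124
262 kkkkkkk..............................k..
264 kkkkkk...........................kk.k.k.
266 kkkkk......................k.....kkk.k..
268 kkkk...............k...k...k....ww..kk..
270 kkk..........k...k.k.k....k.kkk...ww....
272 .........k.k.k.........kk...............
274 ............k...........................
276 .......k..kk..........ww................
278 ...........www..........................
280 ........................................
282 ........................................
284 ........................................
286 pp......................................
288 pppp....................................
290 ppppp...................................
292 ppppppp.................................
294 ppppppppp...............................
296 ppppppppppp.............................
298 pppppppppppppp..........................
red 402.4 216.4
```

The lever is at a solid stop. It took over 80 N without moving further, and driving the dowel needs only about 12 N. The rod sits at the level height, z≈0.107 m, the arm is still, and the catch is still back. Handing in.

```bash
python3 -c "
from workcell import env
print(env.hand_in())"
```

```text
the job is handed in; nothing more can be done
None
```

The job is handed in and no verdict came back: the dowel was seated, the catch flipped back and the lever is held down at a solid stop (about 49 N at the wrist). The fingers grip the rod just behind the ball after slipping off it twice, and I inferred "fully home" from that stop and the lever height rather than seeing the dowel.

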